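# Put the tattoo bench's wrist rest back together

### The job

The wrist rest was taken apart for disinfecting; put it back together for the next client. Holding the bridge level, lower it gently over the two guide pins of the foot until its plate sits flush on the seat, then lay the saddle pad gently over the bridge's bar so that it straddles the bar, fully down and between the uprights, and let go. Leave everything else on the bench where it is.

Things in the scene. Friction and masses are not known exactly. Their poses are not given: they have to be found in the camera images.
- foot: Foot of the bench wrist rest: heavy dark steel plate 220 x 110 x 12 mm with a raised block 200 x 54 mm whose flat top, the seat, is 40 mm above the table; two bright steel guide pins stand on the seat. It does not shift. Origin: centre of the underside; x along its length through both pins, z up.
- seat (a point): Centre of the foot's seat, half-way between the pins, 40 mm above the table; axes as the foot's.
- pin_a (a point): Tip of one guide pin, 86 mm from the seat's centre along the foot's -x. The pins are 14 mm thick, stand 35 mm above the seat, and the top 11 mm is a cone down to 5 mm.
- pin_b (a point): Tip of the other guide pin, the same, 86 mm along the foot's +x.
- bridge_centre (a point): Centre of the loose bridge (0.4 to 0.6 kg), 50 mm above its underside: aluminium plate 200 x 54 x 10 mm with an 18 mm through hole 86 mm either side of its middle; two uprights 6 mm thick, 134 mm apart on centres; a round steel bar between their tops. 100 mm tall over all, balanced under mid-bar, can be lifted by the bar. x along bar and plate, z up; both ends alike.
- bar (a point): Middle of the bridge's round bar, on its axis: 30 mm thick, 128 mm free length between the uprights, axis 80 mm above the plate's underside and 70 mm above the plate's top. Axes as the bridge's.
- bridge_under (a point): Centre of the underside of the bridge's plate, half-way between its holes. On a seated bridge it coincides with the seat's centre.
- pad_centre (a point): Centre of the loose saddle pad (0.16 to 0.3 kg), firm black moulding that does not give: 104 mm long (x), 58 wide (y), 75 tall. A channel 38 mm wide, 47 mm deep runs along x in its underside between two 10 mm skirts; above it 28 mm solid. Starts standing on its skirts, channel down. This point is 37.5 mm above the skirts' lower edges. Both ends alike.
- pad_roof (a point): Middle of the flat roof of the pad's channel, 47 mm above the skirts' lower edges; it rests on top of the bar when the pad is on: 15 mm above the bar's axis.
- ink_a: Bystander: small ink bottle with a pointed black cap, 32 mm across, 98 mm tall, standing. Origin: centre of its underside.
- ink_b: Bystander: slightly larger white ink bottle with a pointed black cap, 38 mm across, 102 mm tall, standing. Origin: centre of its underside.
- tape: Bystander: roll of tape lying flat, 80 mm across, 24 mm tall. Origin: centre of its underside.
- cap_tray: Bystander: small shallow steel tray, 110 x 70 mm, 18 mm tall, with six tiny white ink cups. Origin: centre of its underside.
- machine: Bystander: coil tattoo machine standing on its frame, about 165 mm long, 55 mm tall, its slim tube lying along its own -x. Origin: centre of its underside.
- jar: Bystander: low round jar with a grey cap, 72 mm across, 55 mm tall. Origin: centre of its underside.
There are look-alikes about, which are no part of the job. Leave any orange look-alike of the part that bears bridge_centre alone. What is shaped like the part that bears pad_centre but turquoise is not meant.

How it is judged:
On the way:
1. the bridge sits level and flush on the foot's seat, over both pins, at rest, with the pad not yet on it (horizontal distance between bridge_under and seat below 0.004 m and z of bridge_under in the frame of seat between -0.003 and 0.003 m and angle between the x axis of bar and the x axis of seat, either way round below 0.04 rad and angle between bar's own z axis and vertical below 0.03 rad and linear speed of bridge below 0.03 m/s and distance between pad_roof and bar above 0.05 m), for 0.2 s.
At the end, for the whole second after the job is handed in: Bridge flush on the seat over both pins (within 3 mm in height, 4 mm sideways, 0.03 rad of level); pad astride the bar, its channel roof on the bar (within 4 mm), within 13 mm of mid-bar, 7 mm across, in line to 0.12 rad, upright to 0.2 rad; both released and at rest (horizontal distance between bridge_under and seat below 0.004 m and z of bridge_under in the frame of seat between -0.003 and 0.003 m and angle between the x axis of bar and the x axis of seat, either way round below 0.04 rad and angle between bar's own z axis and vertical below 0.03 rad and x of pad_roof in the frame of bar between -0.013 and 0.013 m and y of pad_roof in the frame of bar between -0.007 and 0.007 m and z of pad_roof in the frame of bar between 0.011 and 0.018 m and angle between the x axis of pad_centre and the x axis of bar, either way round below 0.12 rad and angle between pad_centre's own z axis and vertical below 0.2 rad and linear speed of each of bridge, pad below 0.02 m/s and angular speed of pad below 0.2 rad/s); the robot touches nothing.
It fails at once if a bystander is moved by more than 30 mm (distance of any of ink_a, ink_b, tape, cap_tray, machine, jar from where it was at the start of the episode above 0.03 m).
It fails at once if the bridge is tipped by more than 0.25 rad from level (angle between bar's own z axis and vertical above 0.25 rad).
It fails at once if the bridge is dropped onto the foot (faster than 0.4 m/s just above the seat) or rammed (over 60 N) (contact force between bridge and foot above 60 N or (distance between bridge_under and seat below 0.03 m and linear speed of bridge above 0.4 m/s)).
It fails at once if the pad is dropped onto the bar (faster than 0.4 m/s just above it) or rammed (over 60 N) (contact force between pad and bridge above 60 N or (distance between pad_roof and bar below 0.04 m and linear speed of pad above 0.4 m/s)).
It also fails if it takes over 72 s, if anything falls off the work surface, if the arm or the gripper's body presses on something with over 40 N, if the wrist force passes 120 N, or if a joint passes its speed limit or range.

### The arm

A 7-joint arm with a two-finger parallel gripper is mounted at the origin on the work surface. World frame = base frame: x ahead of the robot, y to its left, z up, the work surface at z = 0. Lengths are in m, angles in rad, forces in N, time in s.
With the tool pointing down it reaches from about 0.4 to 0.85 m from the base axis. Payload 10.4 kg.
Tool frame: the origin (TCP) lies at the very end of the fingers, on their centre line; the grasp point (between the pads) lies 19 mm behind it; z points along the fingers, x is the direction in which the jaws open and shut, and the axes are right-handed (so a half turn about z gives the same grasp; the last joint's range is limited). The gripper opens to 87 mm and grips with 3 to 60 N. Pads are 19 mm wide; open, the fingers measure 117 mm over their backs; the gripper's body (75 mm by 190 mm) begins 51 mm behind the grasp point.
Start: joints at [1.308, 0.332, -0.065, 1.46, 0.022, 1.35, -0.088], TCP at [0.148, -0.607, 0.223] pointing down, gripper open.
Joint ranges: [-2.6, 2.6], [-0.5, 2.12], [-1.47, 1.34], [0.16, 2.42], [-1.27, 4.41], [0.06, 2.06], [-2.6, 2.6]. Speed limits (rad/s): [2.22, 2.22, 2.79, 2.79, 3.14, 3.14, 3.14].

### API

Orientations are given as a unit quaternion [x, y, z, w].
In Python, from bench import r gives the robot as it stands. The module is installed in compiled form; this text tells all that it offers.
- The arm moves only by the tool carry_out, never from a script. Its argument "commands" is a list that holds one entry, the list of rows, each a list of 7 numbers: the closure in counts, from 0 (fully open) to 255 (shut), then the shift along the tool's x, y, z in units of 25 mm (1.0 is 25 mm), then the turn, a rotation vector about the tool's x, y, z in units of 5 degrees (1.0 is 5 degrees). A call has 1 to 12 rows; each row is the pose to reach, as a shift and turn from the pose measured when the call began, along the tool's axes at that moment; what a row does not reach only later rows make up. A row lasts 1/8 s, in which the tool goes at most 62.5 mm and 10.7 degrees, less where a joint would pass 70% of its speed; a pose out of reach is approached as far as the arm can. A call with a gripper value outside its range is refused whole. The fingers move at their own pace and stop on an object; "grip_force" is the grip in N (left out, the last holds). Time passes only in rows, so rows that repeat a pose let the fingers close. It gives the time, the measured TCP pose, the force and the opening at its end, in the units of the state.
- r.read_state(): the state, without advancing time (a new reading comes with each control period).
- r.camera(name): name is "scene" or "side" or "wrist"; returns the picture (480x640x3 uint8, blue, green, red); there is no depth.
- r.camera_info(name): a dict with "fx", "fy", "cx", "cy" (pixels), "origin" and "rotation" of the camera in the world. Camera axes: x right, y down, z forward; pixel columns grow to the right and rows downward; lengths in m; the calibration is good to about 2 mm. A picture is of the moment at which its call begins: read the wrist's pose just before it. camera_info takes no time and is no camera call; for the wrist camera it gives the pose at the moment of the call.
- r.close_job(): hands the job in, once; it reports no verdict.
The state is a dict: "time": time; "joint_positions": joint angles; "joint_vel": joint speeds; "joint_torque": joint torques, N m; "ee_pos": TCP position; "eef_rot": TCP orientation; "ft_force": force on the tool from outside, world axes, zero at the start; "torque": the same for the moment, N m; "width": finger opening in m.
Only numpy, scipy, OpenCV 4.12 (cv2) and the standard library are available. Lean on these libraries where they do the work, as an engineer would, in place of code of your own. Each camera call takes 0.05 s, during which the arm holds its last target.

## Working session

There is one attempt and no reset: what is moved stays moved. The work goes in short steps, Python scripts to look and compute and a tool call to move; the robot and the scene stay as the last step left them, time stands still between calls to the robot, and variables do not carry over. Pictures are saved under pics/ and viewed, and the job is handed in when it is done.

Besides the shell and the picture viewer there is one more tool, called after "Call:" by a JSON object that holds its "op" and its "data". carry_out: Moves the arm, as the interface text tells. Its arguments: {"type":"object","properties":{"commands":{"type":"array"},"grip_force":{"type":"number"}},"required":["commands"]}

```bash
mkdir -p pics
python3 - <<'E'
from bench import r
import cv2
s=r.read_state(); print({k:(v if not hasattr(v,'__len__') else [round(float(x),4) for x in v]) for k,v in s.items()})
for n in ["scene","side","wrist"]:
    i=r.camera_info(n); print(n,i)
    cv2.imwrite(f"pics/{n}0.png",r.camera(n))
E
```

```text
{'time': 0.0, 'joint_positions': [1.3084, 0.3329, -0.0647, 1.4609, 0.0216, 1.3498, -0.0885], 'joint_vel': [0.0004, 0.0004, -0.001, -0.0002, 0.0005, -0.0017, 0.001], 'joint_torque': [-0.0004, -62.3262, 0.0241, -38.9894, -0.0615, 0.0398, 0.0001], 'ee_pos': [0.1484, -0.6068, 0.2218], 'eef_rot': [0.7866, -0.6174, -0.0006, -0.0004], 'ft_force': [-0.5936, -0.4319, -0.2321], 'torque': [-0.017, -0.0156, -0.0091], 'width': 0.08709522051783013}
scene {'fx': 463.9104800891729, 'fy': 463.9104800891729, 'cx': 316.46728174495473, 'cy': 243.36997096409885, 'origin': array([ 0.79494807, -0.45721068,  0.95428651]), 'rotation': array([ 0.91658422,  0.28327266, -0.0869034 , -0.26847304])}
side {'fx': 448.8953638580372, 'fy': 448.8953638580372, 'cx': 324.18929908787715, 'cy': 238.63884214235154, 'origin': array([-0.12832374,  0.72604779,  0.76197401]), 'rotation': array([-0.30581038,  0.842434  , -0.41800838,  0.14850576])}
wrist {'fx': 341.69342917564836, 'fy': 341.69342917564836, 'cx': 318.7516696868746, 'cy': 240.96175106655312, 'origin': array([ 0.2296886 , -0.58715034,  0.38358643]), 'rotation': array([ 0.77767834, -0.60959748, -0.09527229,  0.12054256])}
```

View pics/scene0.png

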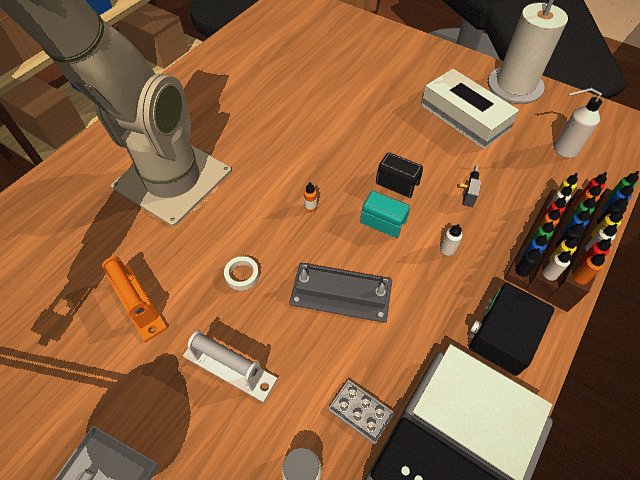

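View pics/side0.png

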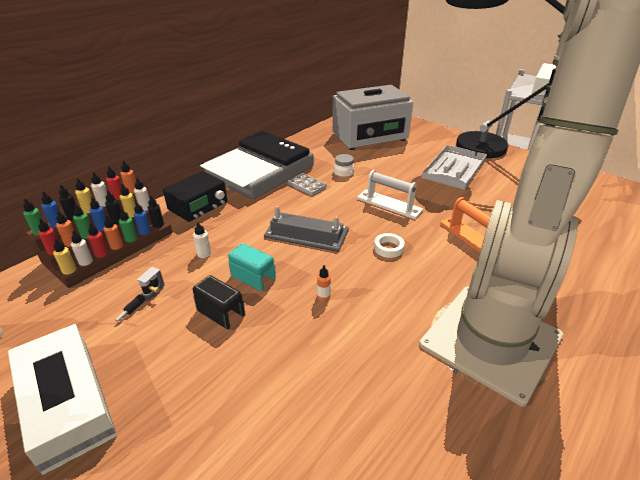

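View pics/wrist0.png

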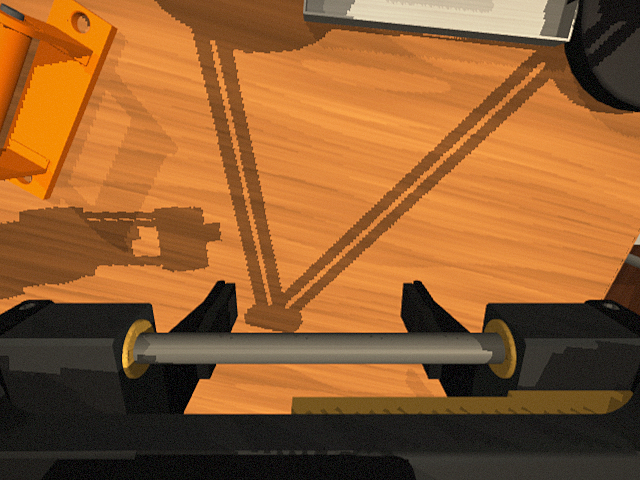

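Candidates: bridge – silver at scene (230,365) and orange at (135,298); pad – black at (400,174) and turquoise at (385,213). I choose the silver bridge and the black pad. Next, close crops.

```bash
cat > h.py <<'E'
import numpy as np, cv2
from scipy.spatial.transform import Rotation as R
from bench import r
def ray(info,u,v):
    d=np.array([(u-info['cx'])/info['fx'],(v-info['cy'])/info['fy'],1.0])
    return np.array(info['origin']),R.from_quat(info['rotation']).apply(d)
def atz(info,u,v,z):
    o,d=ray(info,u,v); return o+d*(z-o[2])/d[2]
def proj(info,P):
    c=R.from_quat(info['rotation']).inv().apply(np.atleast_2d(P)-np.array(info['origin']))
    return np.c_[info['cx']+info['fx']*c[:,0]/c[:,2],info['cy']+info['fy']*c[:,1]/c[:,2]]
def crop(img,x0,y0,w,h,k,name):
    c=cv2.resize(img[y0:y0+h,x0:x0+w],None,fx=k,fy=k,interpolation=cv2.INTER_CUBIC)
    cv2.imwrite(f"pics/{name}.png",c)
E
python3 - <<'E'
from h import *
s=cv2.imread("pics/scene0.png")
a=cv2.resize(s[320:410,175:285],None,fx=7,fy=6.6,interpolation=cv2.INTER_CUBIC)
crop(s,175,320,112,84,7,"c_bridge"); crop(s,285,250,112,84,7,"c_foot"); crop(s,350,145,84,84,7,"c_pad")
d=cv2.imread("pics/side0.png")
crop(d,350,160,80,64,9,"d_bridge"); crop(d,255,195,100,64,8,"d_foot"); crop(d,185,265,70,64,9,"d_pad")
E
```

```text
(no output)
```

View pics/c_bridge.png

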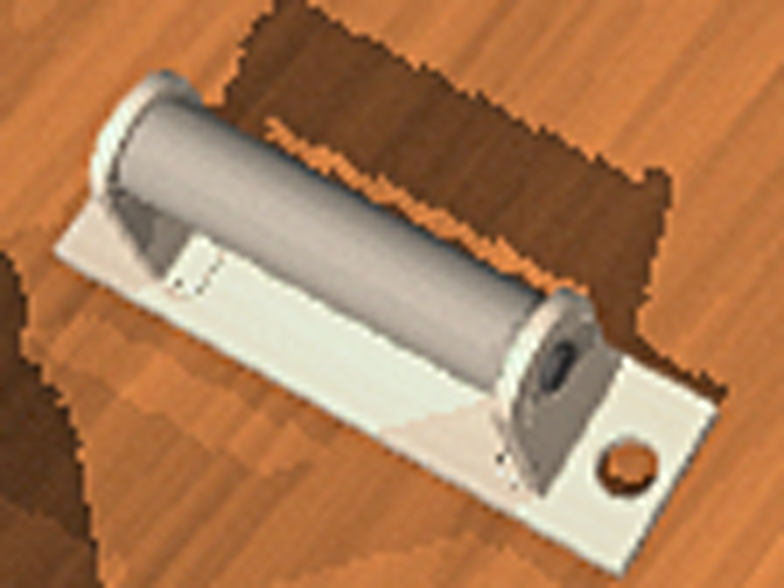

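View pics/c_foot.png

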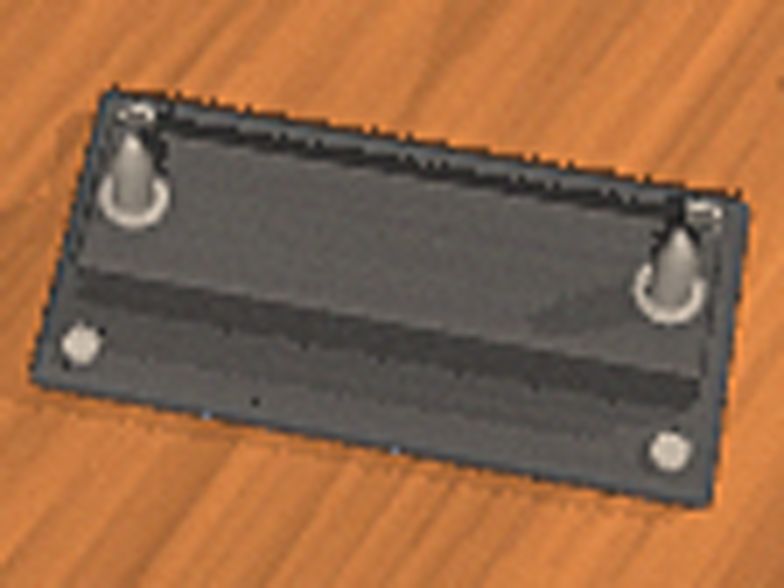

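View pics/c_pad.png

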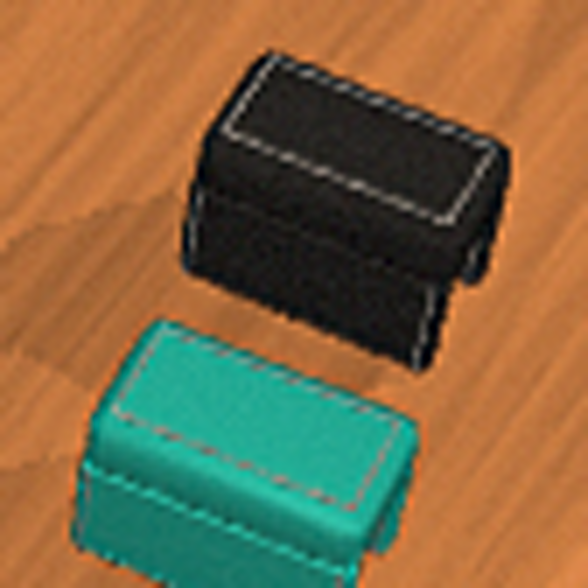

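View pics/d_bridge.png

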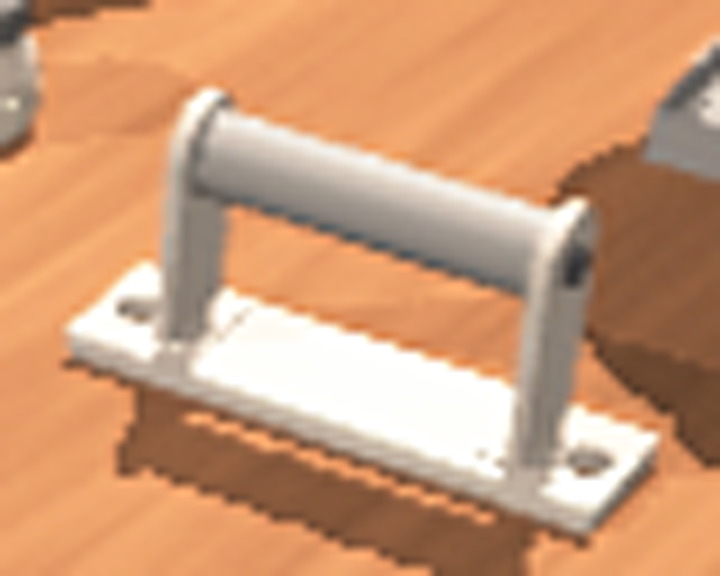

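View pics/d_foot.png

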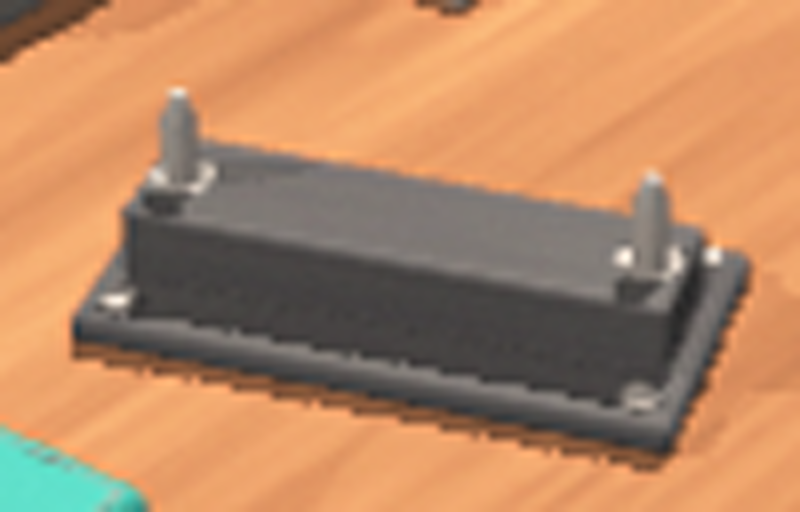

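View pics/d_pad.png

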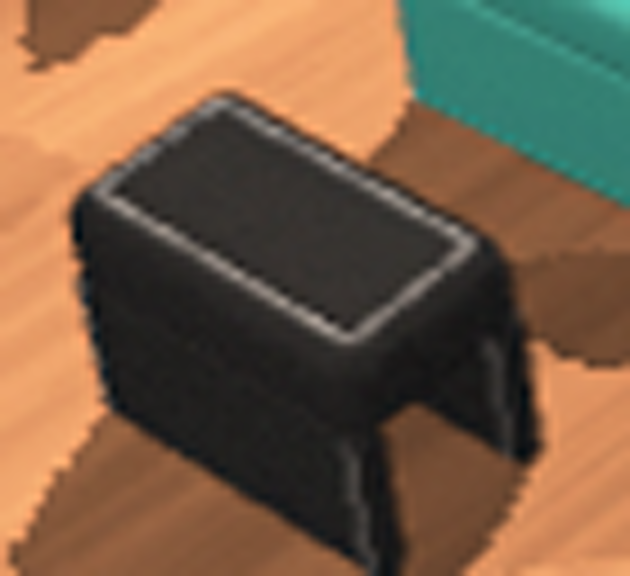

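```bash
cat > fit.py <<'E'
from h import *
from scipy.optimize import least_squares
S=r.camera_info("scene"); D=r.camera_info("side")
def px(pts,k,off): return (np.array(pts,float)+.5)/k-.5+np.array(off)
def c(p,k,o,i,z): return [np.round(atz(i,*q,z),4) for q in px(p,k,o)]
print("bridge scene hole, TL, BR", c([(628,467)],7,(175,320),S,.01),c([(57,247),(716,408)],7,(175,320),S,.01))
print("bridge side holes", c([(138,308),(590,461)],9,(350,160),D,.01), "corners",c([(68,330),(148,264),(658,437),(588,522)],9,(350,160),D,.01))
print("foot tips scene", c([(131,136),(682,231)],7,(285,250),S,.075),"bases",c([(133,197),(669,290)],7,(285,250),S,.04),'corn',c([(105,90),(742,195),(708,500),(40,378)],7,(285,250),S,.012))
print("foot tips side", c([(178,92),(653,176)],8,(255,195),D,.075))
ps=c([(275,57),(492,147),(448,219),(230,132)],7,(350,145),S,.075); pd=c([(228,100),(472,242),(350,340),(105,192)],9,(185,265),D,.075)
print("pad",ps,np.mean(ps,0),pd,np.mean(pd,0))
E
python3 fit.py
```

```text
bridge scene hole, TL, BR [array([ 0.5524, -0.3024,  0.01  ])] [array([ 0.3704, -0.3474,  0.01  ]), array([ 0.5631, -0.2744,  0.01  ])]
bridge side holes [array([ 0.5505, -0.2991,  0.01  ]), array([ 0.3781, -0.3177,  0.01  ])] corners [array([ 0.5607, -0.2713,  0.01  ]), array([ 0.5653, -0.3259,  0.01  ]), array([ 0.368 , -0.3453,  0.01  ]), array([ 0.3601, -0.286 ,  0.01  ])]
foot tips scene [array([ 0.4831, -0.0648,  0.075 ]), array([0.6414, 0.0026, 0.075 ])] bases [array([ 0.4842, -0.0671,  0.04  ]), array([6.424e-01, 5.000e-04, 4.000e-02])] corn [array([ 0.4432, -0.0272,  0.012 ]), array([0.6399, 0.0582, 0.012 ]), array([ 0.6845, -0.0418,  0.012 ]), array([ 0.488 , -0.1253,  0.012 ])]
foot tips side [array([0.6413, 0.0012, 0.075 ]), array([ 0.4828, -0.0653,  0.075 ])]
pad [array([0.4663, 0.3397, 0.075 ]), array([0.5528, 0.345 , 0.075 ]), array([0.5558, 0.3059, 0.075 ]), array([0.4711, 0.2984, 0.075 ])] [0.5115  0.32225 0.075  ] [array([0.5545, 0.3053, 0.075 ]), array([0.4687, 0.3   , 0.075 ]), array([0.4656, 0.3406, 0.075 ]), array([0.5509, 0.3463, 0.075 ])] [0.509925 0.32305  0.075   ]
```

```bash
cat >> h.py <<'E'
def down(jaw):
    x=np.array([np.cos(jaw),np.sin(jaw),0]); z=np.array([0,0,-1.]); return R.from_matrix(np.c_[x,np.cross(z,x),z])
def to(p,jaw,st=None):
    st=st or r.read_state(); Rc=R.from_quat(st['eef_rot'])
    d=Rc.inv().apply(np.array(p)-st['ee_pos'])/.025
    t=(Rc.inv()*down(jaw)).as_rotvec()*180/np.pi/5
    print("shift",np.round(d,3),"turn",np.round(t,3)); return d,t
E
python3 - <<'E'
from h import *
S=r.camera_info("scene"); D=r.camera_info("side")
f=lambda i,u,v,z:np.round(atz(i,u,v,z),3)
print("tape",f(S,240,280,0),"inkA",f(S,310,209,0),"inkB",f(S,448,253,0),"tray",f(S,362,412,0),"jar",f(S,300,470,.05))
print("orange hole",f(S,152,331,.01),"lampbase",f(D,481,146,0))
print("turq top corners", [f(S,350+x/7-.43,145+y/7-.43,.075) for x,y in [(160,322),(415,420),(375,515),(112,410)]])
print("black outer", [f(S,350+x/7-.43,145+y/7-.43,.0) for x,y in [(185,268),(422,368)]])
to([.4655,-.3095,.20],.095-np.pi/2)
d=cv2.imread("pics/side0.png"); crop(d,185,235,100,80,8,"d_pads")
E
```

```text
tape [ 0.352 -0.138  0.   ] inkA [0.368 0.123 0.   ] inkB [0.719 0.201 0.   ] tray [ 0.741 -0.231  0.   ] jar [ 0.705 -0.389  0.05 ]
orange hole [ 0.278 -0.346  0.01 ] lampbase [ 0.422 -0.887  0.   ]
turq top corners [array([0.495, 0.208, 0.075]), array([0.589, 0.22 , 0.075]), array([0.597, 0.177, 0.075]), array([0.502, 0.166, 0.075])]
black outer [array([0.464, 0.293, 0.   ]), array([0.562, 0.301, 0.   ])]
shift [ -8.539 -15.147   0.886] turn [1.00e-03 1.30e-02 1.66e+00]
```

View pics/d_pads.png

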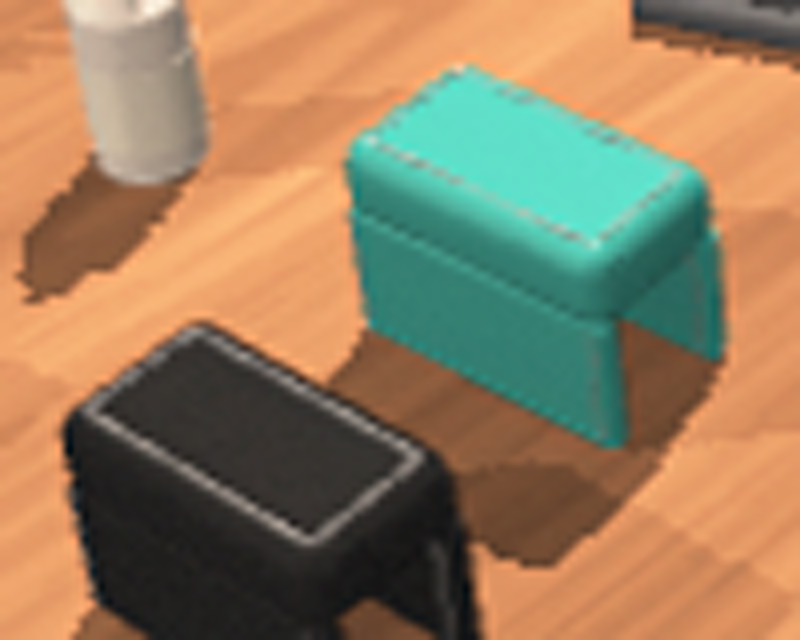

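Call:
{"op": "carry_out", "data": {"commands": [[[0,-2,-3.5,0.2,0,0,0.4],[0,-4,-7,0.4,0,0,0.8],[0,-6,-10.5,0.6,0,0,1.2],[0,-7.5,-13.3,0.8,0,0,1.5],[0,-8.54,-15.15,0.89,0,0.01,1.66],[0,-8.54,-15.15,0.89,0,0.01,1.66],[0,-8.54,-15.15,0.89,0,0.01,1.66],[0,-8.54,-15.15,0.89,0,0.01,1.66],[0,-8.54,-15.15,0.89,0,0.01,1.66],[0,-8.54,-15.15,0.89,0,0.01,1.66]]]}}

```text
time: 1.4
ee_pos: [0.4645, -0.3109, 0.1998]
eef_rot: [0.739, -0.674, -0.0, 0.0]
ft_force: [0.2, -0.8, -0.4]
width: 0.0867
```

Run:
```python
from h import *
i=r.camera_info("wrist"); im=r.camera("wrist"); cv2.imwrite("pics/w1.png",im)
c,y=np.array([.4655,-.3095]),.095
u=np.array([np.cos(y),np.sin(y)]); n=np.array([-u[1],u[0]])
P=[[*(c+.086*k*u),.01] for k in(-1,1)]+[[*(c+.1*a*u+.027*b*n),.01] for a in(-1,1) for b in (-1,1)]+[[*(c+.064*a*u),.095] for a in(-1,1)]
print(np.round(proj(i,P),1)); print(r.read_state()['ee_pos']); to([.4655,-.3095,.061],.095-np.pi/2)
```

```text
[[317.6 288.5]
 [317.1 128.2]
 [341.2 299.6]
 [294.  299.7]
 [345.1 112.9]
 [289.1 113. ]
 [317.2 308.1]
 [316.7 157.6]]
[ 0.46456691 -0.31075608  0.19989993]
shift [-0.047 -0.045  5.556] turn [ 0.006 -0.001 -0.028]
```

View pics/w1.png

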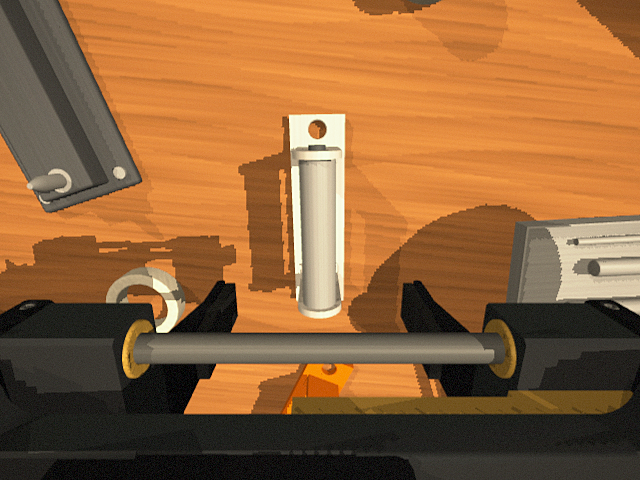

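The wrist image shows the hole at (317,129) and the far plate corners at (289,114) and (345,114). That is within 1 px of my prediction, so the bridge pose is confirmed.

Call:
{"op": "carry_out", "data": {"commands": [[[0,-0.05,-0.045,1.5,0,0,-0.03],[0,-0.05,-0.045,3,0,0,-0.03],[0,-0.05,-0.045,4.2,0,0,-0.03],[0,-0.05,-0.045,5.1,0,0,-0.03],[0,-0.05,-0.045,5.55,0,0,-0.03],[0,-0.05,-0.045,5.55,0,0,-0.03],[0,-0.05,-0.045,5.55,0,0,-0.03],[255,-0.05,-0.045,5.55,0,0,-0.03],[255,-0.05,-0.045,5.55,0,0,-0.03],[255,-0.05,-0.045,5.55,0,0,-0.03],[255,-0.05,-0.045,5.55,0,0,-0.03],[255,-0.05,-0.045,5.55,0,0,-0.03]]], "grip_force": 35}}

```text
time: 2.95
ee_pos: [0.4655, -0.3094, 0.0612]
eef_rot: [0.74, -0.673, -0.0, 0.0]
ft_force: [0.0, 0.1, -0.7]
width: 0.045
```

Call:
{"op": "carry_out", "data": {"commands": [[[255,0,0,0,0,0,0],[255,0,0,0,0,0,0],[255,0,0,0,0,0,0],[255,0,0,0,0,0,0]]]}}

```text
time: 3.45
ee_pos: [0.4656, -0.3096, 0.0612]
eef_rot: [0.74, -0.673, 0.0, 0.0]
ft_force: [-0.0, -1.2, -0.1]
width: 0.0292
```

Call:
{"op": "carry_out", "data": {"commands": [[[255,0,0,-0.2,0,0,0],[255,0,0,-0.6,0,0,0],[255,0,0,-1.2,0,0,0],[255,0,0,-2,0,0,0],[255,0,0,-2.8,0,0,0],[255,0,0,-3.6,0,0,0],[255,0,0,-4.3,0,0,0],[255,0,0,-4.8,0,0,0],[255,0,0,-5,0,0,0],[255,0,0,-5,0,0,0],[255,0,0,-5,0,0,0]]]}}

```text
time: 4.82
ee_pos: [0.4652, -0.3094, 0.1854]
eef_rot: [0.74, -0.673, -0.001, 0.0]
ft_force: [0.2, -0.0, -4.4]
width: 0.0292
```

Run:
```python
from h import *
s=r.read_state(); print(s['width'],s['ft_force'],s['ee_pos'])
i=r.camera_info("wrist"); cv2.imwrite("pics/w2.png",r.camera("wrist")); d=r.camera("side"); cv2.imwrite("pics/s2.png",d)
to([.562,-.0318,.170],.400-np.pi/2)
```

```text
0.029179569293538803 [ 0.16099602 -0.02211113 -4.39003028] [ 0.46522518 -0.30940142  0.18543443]
shift [-10.686  -4.906   0.617] turn [ 0.013  0.006 -3.494]
```

View pics/w2.png

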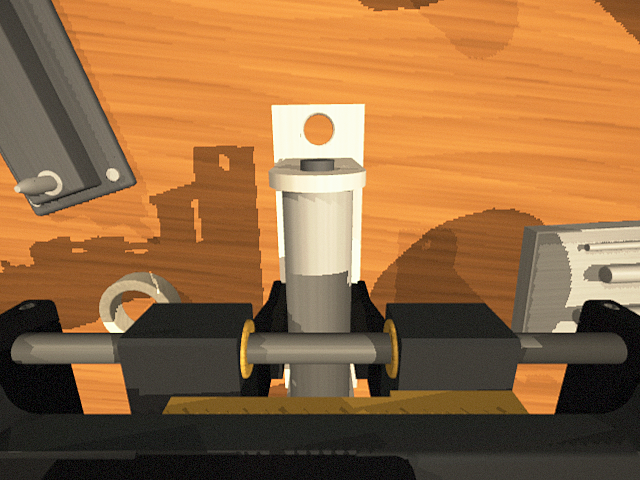

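View pics/s2.png

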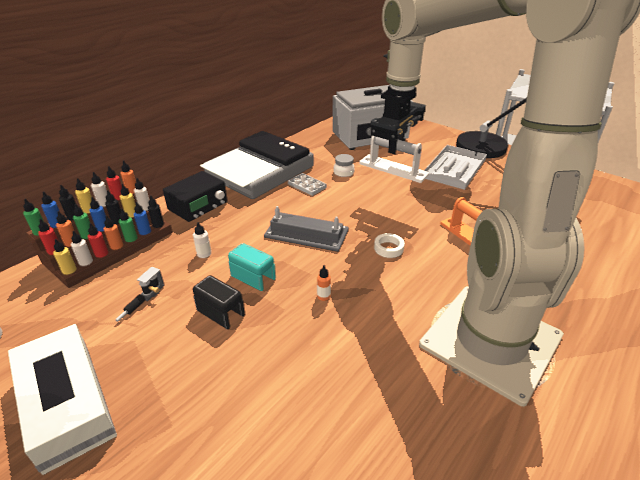

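Run:
```python
from h import *
i=r.camera_info("wrist"); s=r.read_state(); Rc=R.from_quat(s['eef_rot'])
z=s['ee_pos'][2]-.0512+0
for u,v in [(319,129),(272,105),(365.3,104),(277,290)]:
    p=atz(i,u,v,z); print(np.round(Rc.inv().apply(p-s['ee_pos']),4))
to([.562,-.0318,.170],.400-np.pi/2)
```

```text
[ 0.0002 -0.0854  0.0511]
[-0.027  -0.0986  0.0511]
[ 0.0271 -0.0992  0.0511]
[-0.0284  0.0195  0.0512]
shift [-10.686  -4.906   0.617] turn [ 0.013  0.006 -3.494]
```

Call:
{"op": "carry_out", "data": {"commands": [[[255,-0.5,-0.23,0,0,0,-0.16],[255,-1.6,-0.73,0,0,0,-0.5],[255,-3,-1.38,0,0,0,-1],[255,-4.4,-2.02,0,0,0,-1.5],[255,-5.8,-2.66,0,0,0,-2],[255,-7.2,-3.3,0,0,0,-2.4],[255,-8.5,-3.9,0.2,0,0,-2.8],[255,-9.6,-4.4,0.4,0,0,-3.15],[255,-10.4,-4.77,0.6,0,0,-3.4],[255,-10.69,-4.91,0.6,0,0,-3.49],[255,-10.69,-4.91,0.6,0,0,-3.49],[255,-10.69,-4.91,0.6,0,0,-3.49]]]}}

```text
time: 6.42
ee_pos: [0.562, -0.0331, 0.1706]
eef_rot: [0.833, -0.554, -0.0, 0.001]
ft_force: [0.1, -0.3, -3.7]
width: 0.0295
```

Run:
```python
from h import *
to([.5626,-.0316,.145],.400-np.pi/2)
i=r.camera_info("wrist"); w=r.camera("wrist"); cv2.imwrite("pics/w3.png",w); d=r.camera("side"); cv2.imwrite("pics/s3.png",d); c=r.camera("scene"); cv2.imwrite("pics/c3.png",c)
crop(d,245,150,120,100,6,"s3c"); crop(c,270,210,140,110,5,"c3c")
```

```text
shift [-0.046 -0.048  1.022] turn [ 0.016  0.001 -0.027]
```

View pics/w3.png

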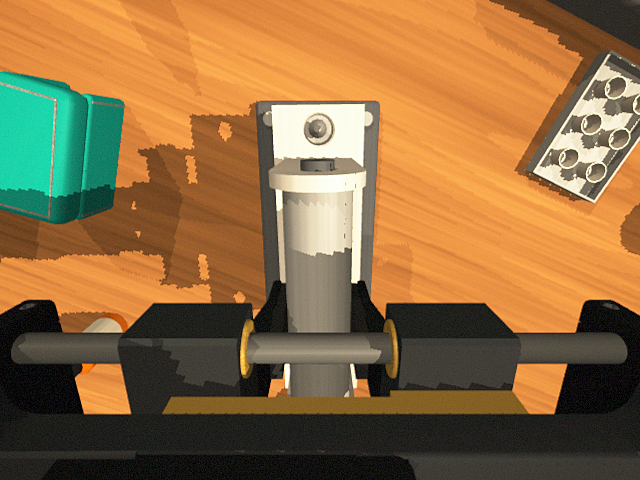

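View pics/s3c.png

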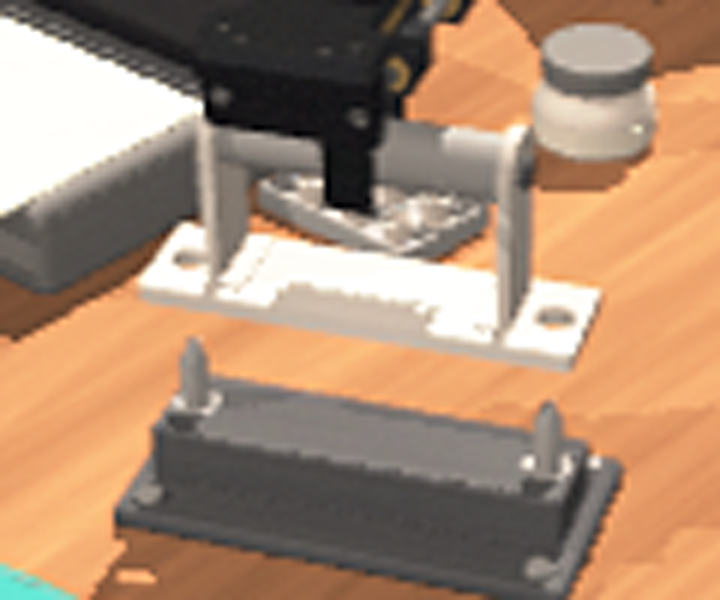

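View pics/c3c.png

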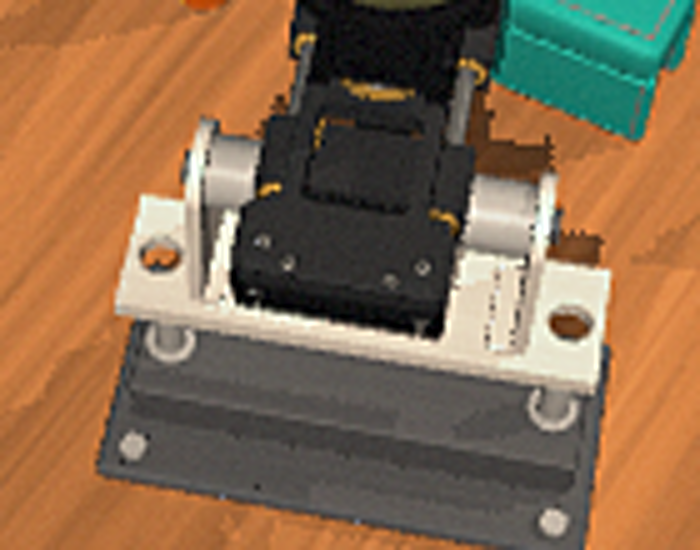

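The wrist view shows pin_b inside the hole near (319,128). The foot's edges at columns 257 and 380 lie symmetrically about the plate. I'll zoom to measure it.

Run:
```python
from h import *
w=cv2.imread("pics/w3.png"); crop(w,250,90,140,110,5,"w3c")
i=r.camera_info("wrist"); s=r.read_state(); print(s['ee_pos'])
y=.4; u=np.array([np.cos(y),np.sin(y)])
print(proj(i,[[.6415,.0018,.075],[*(s['ee_pos'][:2]+.0854*u),s['ee_pos'][2]-.0512],[.6415,.0018,.04]]))
```

```text
[ 0.56199711 -0.03274902  0.17055287]
[[317.34655341 127.50220824]
 [318.49342091 128.91182975]
 [317.52693594 128.00219482]]
```

View pics/w3c.png

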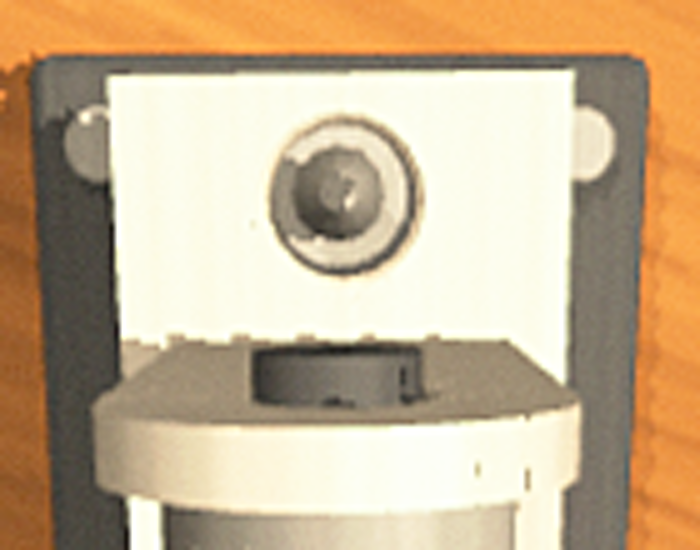

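Call:
{"op": "carry_out", "data": {"commands": [[[255,-0.05,-0.05,0.2,0.016,0,-0.03],[255,-0.05,-0.05,0.5,0.016,0,-0.03],[255,-0.05,-0.05,0.8,0.016,0,-0.03],[255,-0.05,-0.05,1.02,0.016,0,-0.03],[255,-0.05,-0.05,1.02,0.016,0,-0.03],[255,-0.05,-0.05,1.02,0.016,0,-0.03]]]}}

```text
time: 7.32
ee_pos: [0.5628, -0.0311, 0.1452]
eef_rot: [0.834, -0.552, 0.0, -0.0]
ft_force: [0.2, 0.4, -4.1]
width: 0.0288
```

Run:
```python
from h import *
to([.5627,-.0314,.1015],.400-np.pi/2)
i=r.camera_info("wrist"); w=r.camera("wrist"); d=r.camera("side");
a=cv2.resize(w[90:190,250:390],None,fx=5,fy=5); cv2.imwrite("pics/w4c.png",a); crop(d,245,150,120,100,6,"s4c")
```

```text
shift [0.012 0.009 1.75 ] turn [-0.006  0.002  0.008]
```

View pics/w4c.png

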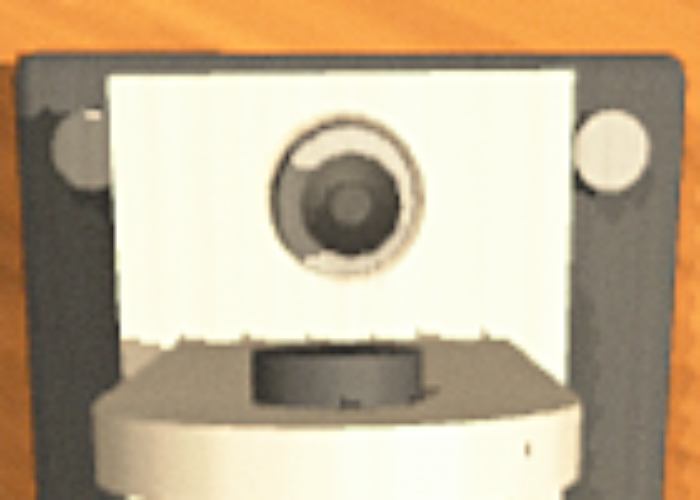

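View pics/s4c.png

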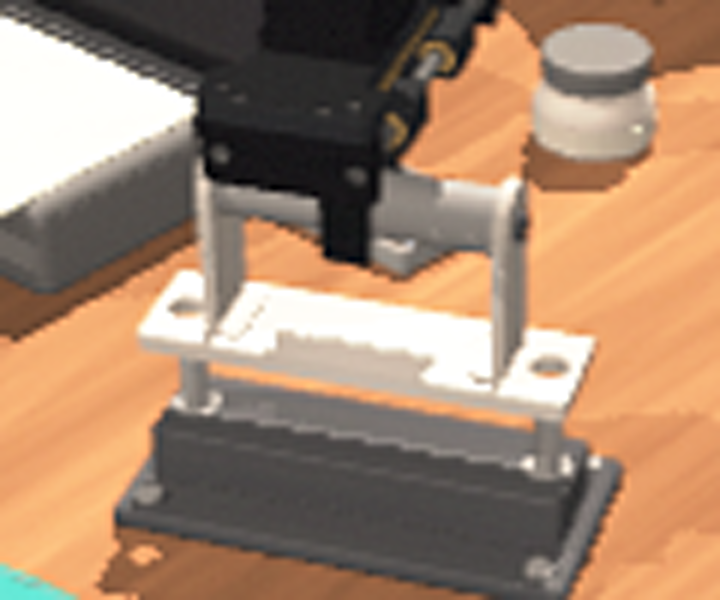

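Call:
{"op": "carry_out", "data": {"commands": [[[255,0.01,0,0.15,0,0,0],[255,0.01,0,0.35,0,0,0],[255,0.01,0,0.55,0,0,0],[255,0.01,0,0.75,0,0,0],[255,0.01,0,0.95,0,0,0],[255,0.01,0,1.15,0,0,0],[255,0.01,0,1.3,0,0,0],[255,0.01,0,1.42,0,0,0],[255,0.01,0,1.5,0,0,0],[255,0.01,0,1.55,0,0,0],[255,0.01,0,1.6,0,0,0]]]}}

```text
time: 8.8
ee_pos: [0.563, -0.0313, 0.1054]
eef_rot: [0.834, -0.552, 0.0, -0.0]
ft_force: [0.4, -0.9, -4.2]
width: 0.029
```

Call:
{"op": "carry_out", "data": {"commands": [[[255,0,0,0.04,0,0,0],[255,0,0,0.08,0,0,0],[255,0,0,0.12,0,0,0],[255,0,0,0.15,0,0,0],[255,0,0,0.17,0,0,0],[255,0,0,0.18,0,0,0],[255,0,0,0.18,0,0,0]]]}}

```text
time: 9.68
ee_pos: [0.5631, -0.0314, 0.1011]
eef_rot: [0.834, -0.552, 0.0, -0.0]
ft_force: [-1.3, -0.8, -1.8]
width: 0.0295
```

Call:
{"op": "carry_out", "data": {"commands": [[[255,0,0,0.02,0,0,0],[255,0,0,0.02,0,0,0],[100,0,0,0.02,0,0,0],[0,0,0,0,0,0,0],[0,0,0,0,0,0,0],[0,0,0,0,0,0,0],[0,0,0,0,0,0,0],[0,0,0,0,0,0,0],[0,0,0,0,0,0,0]]]}}

```text
time: 10.8
ee_pos: [0.5631, -0.0314, 0.1011]
eef_rot: [0.834, -0.552, 0.0, -0.0]
ft_force: [-0.2, 0.2, -0.1]
width: 0.0855
```

Run:
```python
from h import *
to([.5627,-.0314,.26],.400-np.pi/2)
d=r.camera("side"); crop(d,245,150,120,100,6,"s5c")
```

```text
shift [-5.000e-03  9.000e-03 -6.356e+00] turn [-0.012 -0.003  0.006]
```

View pics/s5c.png

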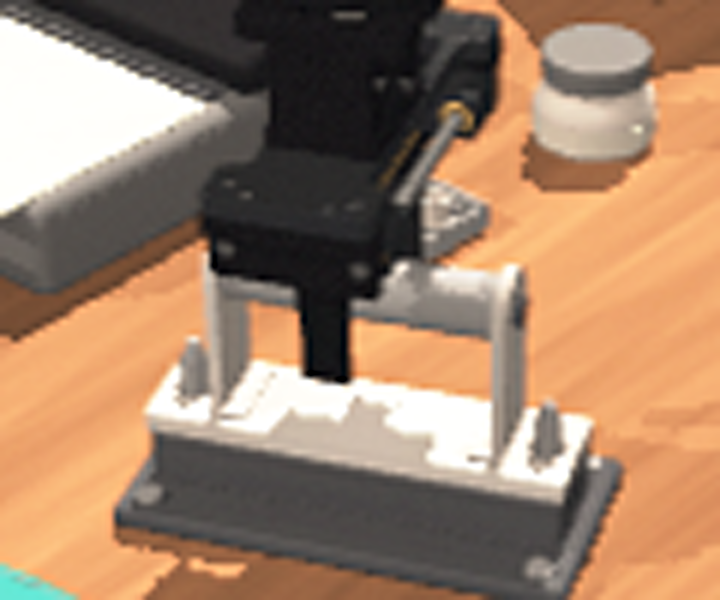

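The bridge sits flush with both pins through its holes. Retreating upward.

Call:
{"op": "carry_out", "data": {"commands": [[[0,0,0,-0.4,0,0,0],[0,0,0,-1.2,0,0,0],[0,0,0,-2.4,0,0,0],[0,0,0,-4,0,0,0],[0,0,0,-5.6,0,0,0],[0,0,0,-6.4,0,0,0],[0,0,0,-6.4,0,0,0],[0,0,0,-6.4,0,0,0]]]}}

```text
time: 11.85
ee_pos: [0.5626, -0.0315, 0.2604]
eef_rot: [0.834, -0.552, -0.0, -0.0]
ft_force: [-1.1, -0.2, 1.2]
width: 0.0864
```

```bash
cat > br.py <<'E'
from h import *
def check(i,c=(.5623,-.0315),y=.4,z0=.04):
    c=np.array(c);u=np.array([np.cos(y),np.sin(y)]); n=np.array([-u[1],u[0]])
    P=[[*(c+.1*a*u+.027*b*n),z0+.01] for a in(-1,1) for b in (-1,1)]+[[*(c+.086*a*u),z0+.01] for a in(-1,1)]
    return np.round(proj(i,P),1)
E
python3 - <<'E'
from br import *
i=r.camera_info("wrist"); w=r.camera("wrist"); cv2.imwrite("pics/w6.png",w); print(check(i))
c=r.camera("scene"); d=r.camera("side"); crop(c,270,230,140,110,5,"c6c"); crop(d,245,150,120,100,6,"s6c")
print(check(r.camera_info("scene"))); print(check(r.camera_info("side")))
to([.5107,.3227,.20],.066-np.pi/2)
E
```

```text
[[341.  292.9]
 [296.  292.8]
 [345.2 115.7]
 [292.4 115.6]
 [318.5 282.2]
 [318.8 130. ]]
[[294.7 284.1]
 [300.1 263.3]
 [385.5 300.4]
 [388.5 278.6]
 [303.6 274.6]
 [380.6 288.2]]
[[343.3 219.6]
 [338.2 230.6]
 [276.  207.7]
 [268.8 218. ]
 [335.8 224.1]
 [277.1 213.6]]
shift [-13.85   -3.618   2.409] turn [0.007 0.006 3.835]
```

View pics/w6.png

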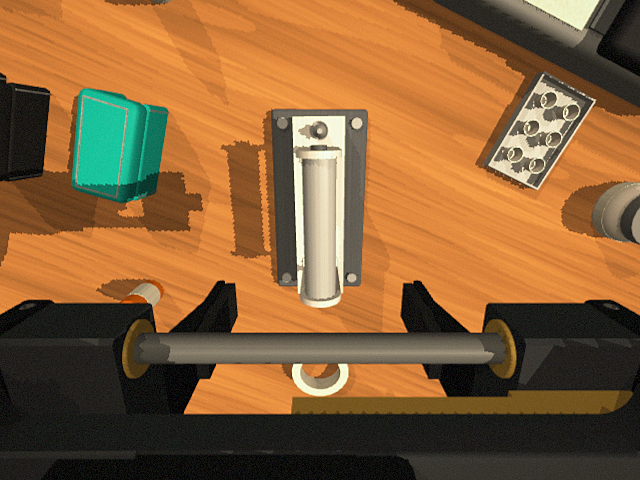

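View pics/s6c.png

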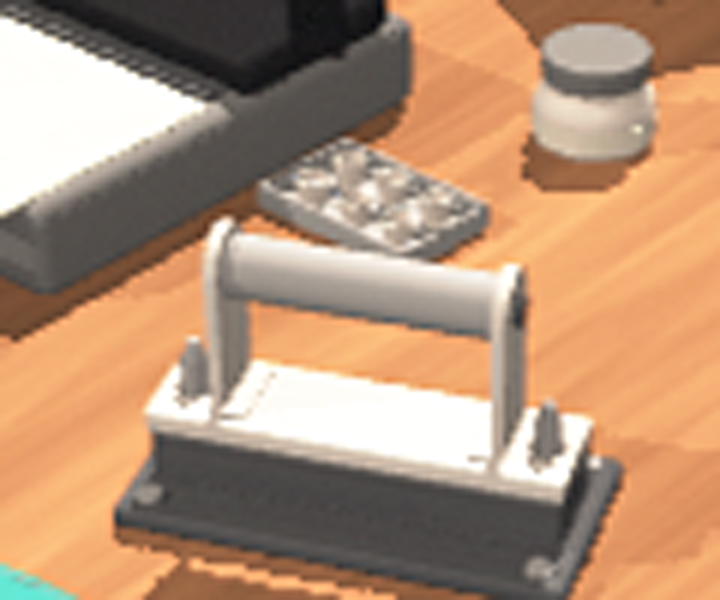

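The bridge is seated: the plate corners at (293,116) and (344,116) match the prediction for a plate on the seat. Now to the pad.

Call:
{"op": "carry_out", "data": {"commands": [[[0,-2,-0.52,0,0,0,0.55],[0,-4,-1.04,0,0,0,1.1],[0,-6,-1.57,0.5,0,0,1.66],[0,-8,-2.09,1,0,0,2.2],[0,-10,-2.6,1.5,0,0,2.77],[0,-12,-3.14,2,0,0,3.3],[0,-13.85,-3.62,2.4,0,0,3.83],[0,-13.85,-3.62,2.4,0,0,3.83],[0,-13.85,-3.62,2.4,0,0,3.83],[0,-13.85,-3.62,2.4,0,0,3.83]]]}}

```text
time: 13.25
ee_pos: [0.5116, 0.3212, 0.2003]
eef_rot: [0.729, -0.684, -0.0, 0.0]
ft_force: [0.3, -1.0, 0.5]
width: 0.0873
```

Run:
```python
from h import *
i=r.camera_info("wrist"); w=r.camera("wrist"); cv2.imwrite("pics/w7.png",w)
s=r.read_state();print(s['ee_pos'],s['joint_positions'])
c,y=np.array([.5107,.3227]),.066
u=np.array([np.cos(y),np.sin(y)]); n=np.array([-u[1],u[0]])
P=[[*(c+.043*a*u+.0203*b*n),.075] for a in(-1,1) for b in (-1,1)]
print(np.round(proj(i,P),1))
to([.5107,.3227,.040],.066-np.pi/2)
```

```text
[0.51155026 0.3212935  0.20038307] [-0.08572436  0.38216983 -0.70283836  1.52073516  0.25076189  1.3309269
 -2.31923339]
[[339.1 278.5]
 [294.6 278.5]
 [340.8 184. ]
 [292.3 184. ]]
shift [-0.059  0.029  6.415] turn [ 0.002 -0.001 -0.02 ]
```

View pics/w7.png

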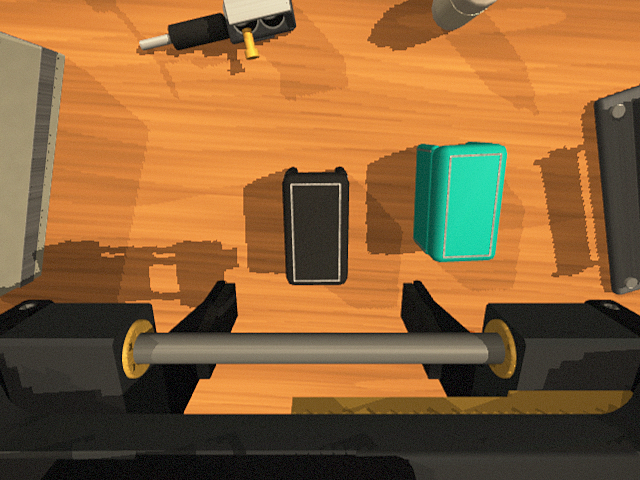

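Run:
```python
from h import *
w=cv2.imread("pics/w7.png"); crop(w,270,160,100,140,4,"w7c")
```

View pics/w7c.png

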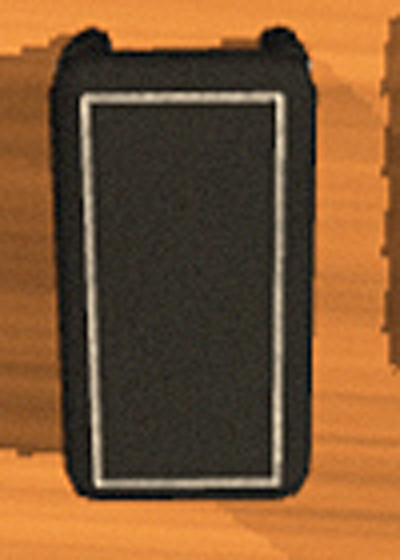

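Run:
```python
from h import *
i=r.camera_info("wrist")
P=np.array([atz(i,270+(x+.5)/4-.5,160+(y+.5)/4-.5,.075) for x,y in [(85,98),(281,98),(278,483),(98,485)]])
print(P.round(4),P.mean(0)); a=(P[0]+P[1])/2;b=(P[2]+P[3])/2; print(a,b,np.arctan2(*(a-b)[1::-1]),np.linalg.norm(a-b),np.linalg.norm(P[0]-P[1]),np.linalg.norm(P[2]-P[3]))
```

```text
[[0.5521 0.3471 0.075 ]
 [0.5548 0.3062 0.075 ]
 [0.4672 0.2995 0.075 ]
 [0.464  0.3406 0.075 ]] [0.50951367 0.32334516 0.075     ]
[0.5534361  0.32666075 0.075     ] [0.46559123 0.32002956 0.075     ] 0.07534454673638988 0.08809480215682863 0.04104018824353502 0.041217237544572946
```

Call:
{"op": "carry_out", "data": {"commands": [[[0,-0.08,0.06,1.5,0,0,-0.09],[0,-0.08,0.06,3,0,0,-0.09],[0,-0.08,0.06,4.5,0,0,-0.09],[0,-0.08,0.06,5.6,0,0,-0.09],[0,-0.08,0.06,6.2,0,0,-0.09],[0,-0.08,0.06,6.37,0,0,-0.09],[0,-0.08,0.06,6.37,0,0,-0.09],[0,-0.08,0.06,6.37,0,0,-0.09],[255,-0.08,0.06,6.37,0,0,-0.09],[255,-0.08,0.06,6.37,0,0,-0.09],[255,-0.08,0.06,6.37,0,0,-0.09],[255,-0.08,0.06,6.37,0,0,-0.09]]], "grip_force": 30}}

```text
time: 14.8
ee_pos: [0.5099, 0.3233, 0.0412]
eef_rot: [0.732, -0.681, -0.0, 0.0]
ft_force: [-0.3, 0.2, 0.1]
width: 0.0578
```

Call:
{"op": "carry_out", "data": {"commands": [[[255,0,0,0,0,0,0],[255,0,0,0,0,0,0],[255,0,0,0,0,0,0]]]}}

```text
time: 15.18
ee_pos: [0.5099, 0.3233, 0.0412]
eef_rot: [0.732, -0.681, -0.0, -0.0]
ft_force: [-0.3, -0.1, 0.6]
width: 0.0572
```

Call:
{"op": "carry_out", "data": {"commands": [[[255,0,0,-0.2,0,0,0],[255,0,0,-0.7,0,0,0],[255,0,0,-1.5,0,0,0],[255,0,0,-2.5,0,0,0],[255,0,0,-3.7,0,0,0],[255,0,0,-5,0,0,0],[255,0,0,-6.2,0,0,0],[255,0,0,-6.9,0,0,0],[255,0,0,-7.2,0,0,0],[255,0,0,-7.2,0,0,0]]]}}

```text
time: 16.42
ee_pos: [0.5099, 0.3232, 0.221]
eef_rot: [0.732, -0.681, -0.0, 0.0]
ft_force: [-0.3, -0.6, -2.5]
width: 0.0577
```

Run:
```python
from h import *
i=r.camera_info("wrist"); w=r.camera("wrist"); s=r.read_state();print(s['ee_pos'],s['width'],s['ft_force'])
crop(w,230,130,180,140,4,"w8c"); crop(r.camera("side"),150,160,160,120,5,"s8c")
to([.5623,-.0315,.22],.400-np.pi/2)
```

```text
[0.5096853  0.3230128  0.22038197] 0.05840173211081759 [ 0.01222662 -0.2770629  -3.43289332]
shift [ 1.4292e+01 -1.0810e+00  1.1000e-02] turn [ 0.02  -0.005 -3.756]
```

View pics/w8c.png

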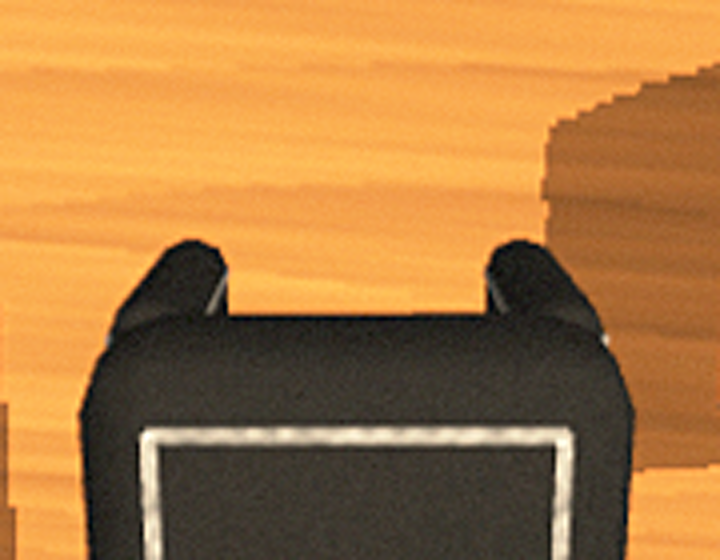

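View pics/s8c.png

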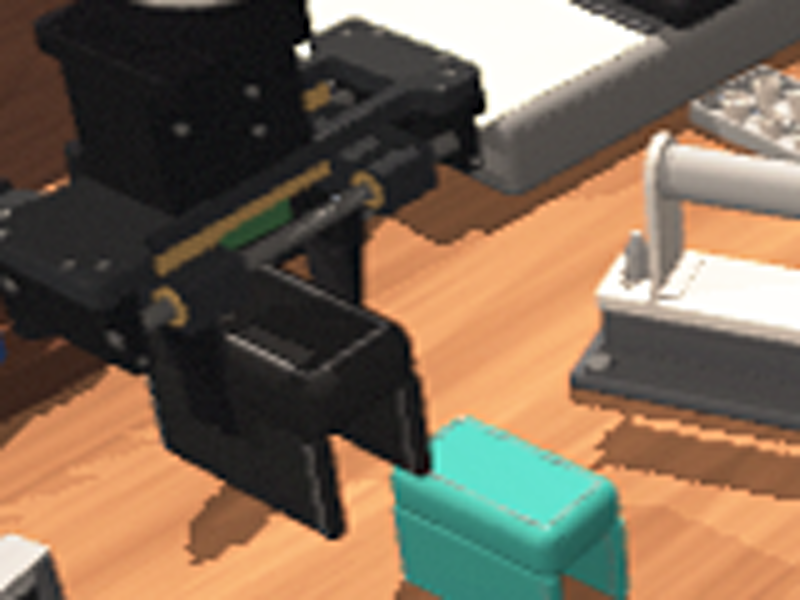

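Run:
```python
from h import *
i=r.camera_info("wrist"); s=r.read_state(); Rc=R.from_quat(s['eef_rot'])
for x,y in [(150,437),(567,437)]:
    p=atz(i,230+(x+.5)/4-.5,130+(y+.5)/4-.5,s['ee_pos'][2]+.0338); print(np.round(Rc.inv().apply(p-s['ee_pos']),4))
```

```text
[-0.0201 -0.0438 -0.0339]
[ 0.0208 -0.0438 -0.0339]
```

Call:
{"op": "carry_out", "data": {"commands": [[[255,0.6,-0.05,0,0,0,-0.15],[255,2,-0.15,0,0,0,-0.5],[255,3.8,-0.29,0,0,0,-1],[255,5.6,-0.42,0,0,0,-1.5],[255,7.4,-0.56,0,0,0,-2],[255,9.2,-0.7,0,0,0,-2.4],[255,11,-0.83,0,0,0,-2.9],[255,12.6,-0.95,0,0,0,-3.3],[255,13.7,-1.04,0,0,0,-3.6],[255,14.29,-1.08,0,0,0,-3.75],[255,14.29,-1.08,0,0,0,-3.75],[255,14.29,-1.08,0,0,0,-3.75]]]}}

```text
time: 18.02
ee_pos: [0.562, -0.0303, 0.2198]
eef_rot: [0.834, -0.552, -0.001, 0.001]
ft_force: [-0.1, 0.2, -2.8]
width: 0.0579
```

Run:
```python
from h import *
s=r.read_state();print(s['ee_pos'],s['width'],s['ft_force'])
cv2.imwrite("pics/w9.png",r.camera("wrist")); crop(r.camera("side"),235,120,140,110,5,"s9c"); crop(r.camera("scene"),270,210,140,110,5,"c9c")
to([.5625,-.0316,.185],.400-np.pi/2)
```

```text
[ 0.56200892 -0.03028594  0.21982773] 0.0578774112964021 [-0.06558709  0.22498589 -2.79065862]
shift [0.052 0.006 1.409] turn [0.019 0.001 0.01 ]
```

View pics/w9.png

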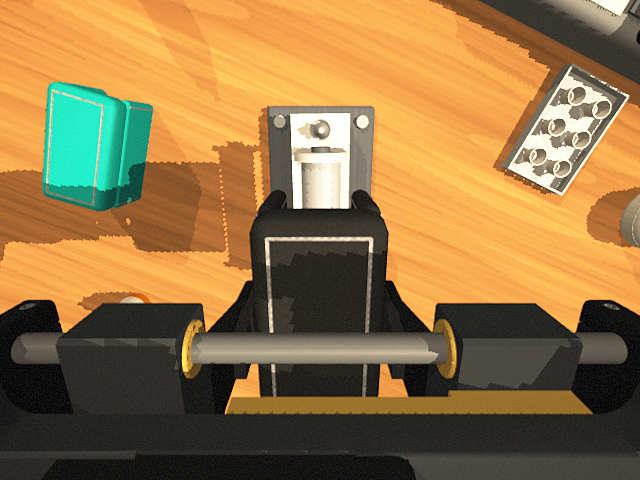

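View pics/s9c.png

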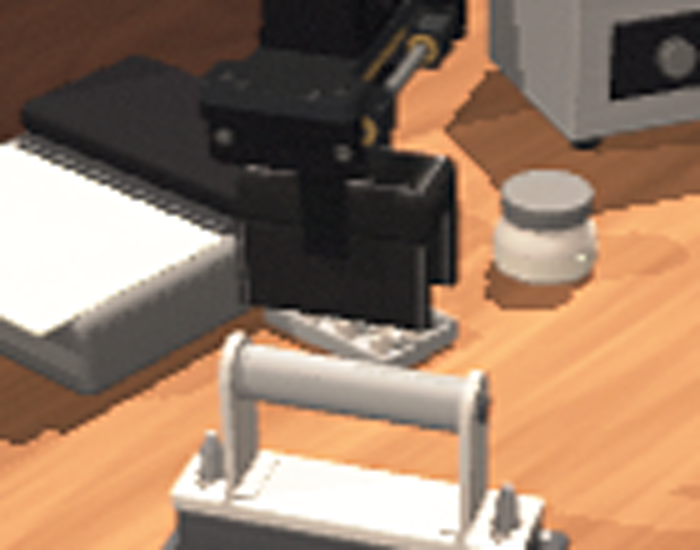

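The pad is held level and centred over the bar, with the bar visible at (321,185) between the skirts. Lowering to just above it.

Call:
{"op": "carry_out", "data": {"commands": [[[255,0.05,0,0.2,0.02,0,0],[255,0.05,0,0.6,0.02,0,0],[255,0.05,0,1,0.02,0,0],[255,0.05,0,1.3,0.02,0,0],[255,0.05,0,1.4,0.02,0,0],[255,0.05,0,1.4,0.02,0,0]]]}}

```text
time: 18.92
ee_pos: [0.5626, -0.0315, 0.1851]
eef_rot: [0.834, -0.552, -0.0, -0.0]
ft_force: [-0.2, 0.0, -2.5]
width: 0.0578
```

Run:
```python
from h import *
cv2.imwrite("pics/w10.png",r.camera("wrist")); crop(r.camera("side"),235,120,140,110,5,"s10c")
to([.5625,-.0316,.1295],.400-np.pi/2)
```

```text
shift [-0.     0.014  2.241] turn [-0.006 -0.001  0.01 ]
```

View pics/w10.png

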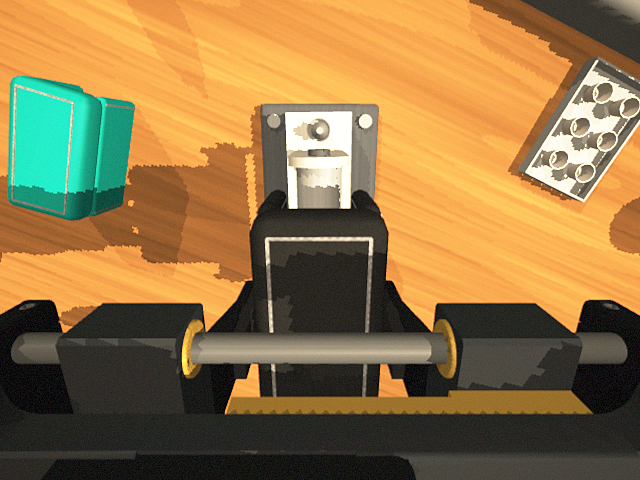

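View pics/s10c.png

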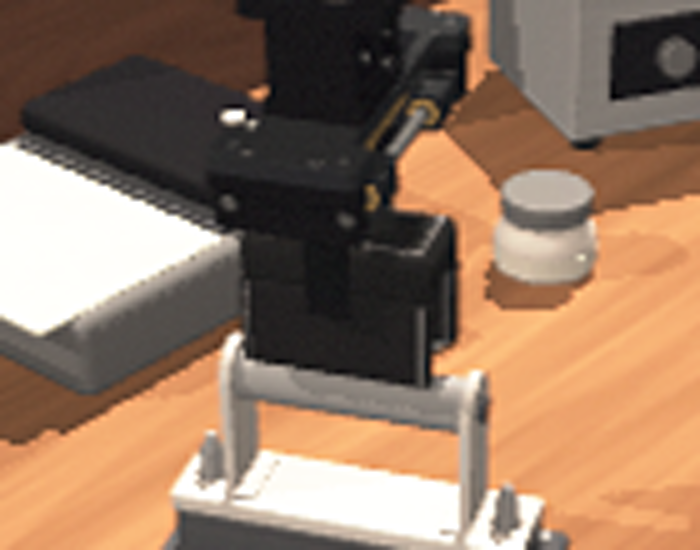

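The bar spans columns 298–343 (centre about 320), and the skirts are symmetric about 319. Lowering slowly.

Call:
{"op": "carry_out", "data": {"commands": [[[255,0,0,0.15,0,0,0],[255,0,0,0.35,0,0,0],[255,0,0,0.6,0,0,0],[255,0,0,0.85,0,0,0],[255,0,0,1.1,0,0,0],[255,0,0,1.35,0,0,0],[255,0,0,1.6,0,0,0],[255,0,0,1.8,0,0,0],[255,0,0,1.93,0,0,0],[255,0,0,2.02,0,0,0],[255,0,0,2.06,0,0,0],[255,0,0,2.08,0,0,0]]]}}

```text
time: 20.52
ee_pos: [0.5629, -0.0315, 0.1336]
eef_rot: [0.834, -0.552, 0.0, -0.0]
ft_force: [1.0, 0.4, -2.4]
width: 0.0579
```

Call:
{"op": "carry_out", "data": {"commands": [[[255,0,0,0.04,0,0,0],[255,0,0,0.08,0,0,0],[255,0,0,0.12,0,0,0],[255,0,0,0.15,0,0,0],[255,0,0,0.17,0,0,0],[255,0,0,0.18,0,0,0],[255,0,0,0.18,0,0,0]]]}}

```text
time: 21.4
ee_pos: [0.5629, -0.0315, 0.1292]
eef_rot: [0.834, -0.552, 0.0, -0.0]
ft_force: [-0.6, -0.5, -1.9]
width: 0.0581
```

Call:
{"op": "carry_out", "data": {"commands": [[[255,0,0,0.02,0,0,0],[255,0,0,0.03,0,0,0],[255,0,0,0.03,0,0,0]]]}}

```text
time: 21.78
ee_pos: [0.5629, -0.0315, 0.1291]
eef_rot: [0.834, -0.552, 0.0, -0.0]
ft_force: [-4.5, 0.3, 6.0]
width: 0.0578
```

Contact is reached at the expected height, with +6 N. Releasing.

Call:
{"op": "carry_out", "data": {"commands": [[[255,0,0,0,0,0,0],[120,0,0,0,0,0,0],[0,0,0,0,0,0,0],[0,0,0,0,0,0,0],[0,0,0,0,0,0,0],[0,0,0,0,0,0,0],[0,0,0,0,0,0,0]]]}}

```text
time: 22.65
ee_pos: [0.5629, -0.0315, 0.1291]
eef_rot: [0.834, -0.552, 0.0, -0.0]
ft_force: [0.2, -0.6, -0.1]
width: 0.0865
```

Run:
```python
from h import *
cv2.imwrite("pics/w11.png",r.camera("wrist")); crop(r.camera("side"),235,120,140,110,5,"s11c"); to([.5627,-.0316,.129],.4-np.pi/2)
```

```text
shift [0.    0.011 0.005] turn [-0.009 -0.008  0.01 ]
```

View pics/w11.png

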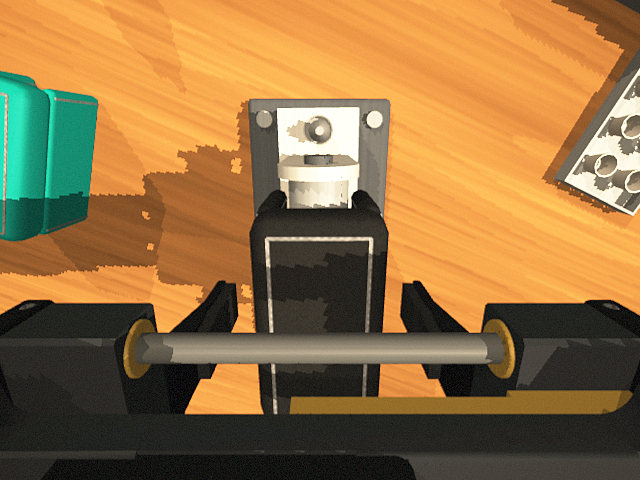

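View pics/s11c.png

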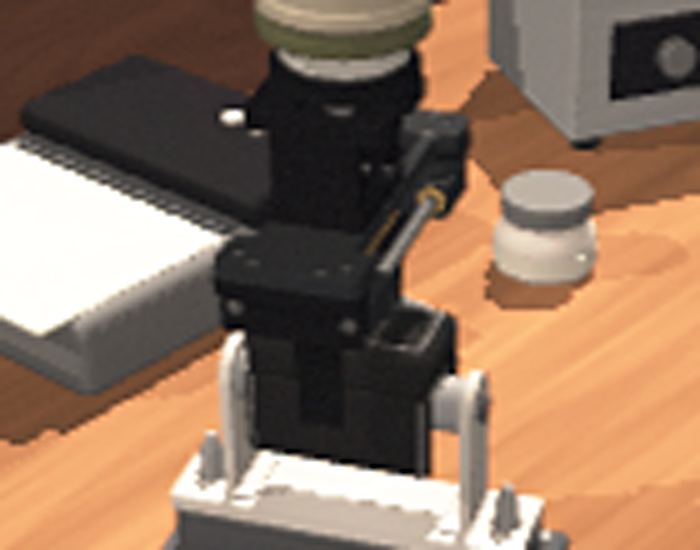

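Call:
{"op": "carry_out", "data": {"commands": [[[0,0,0,-0.3,0,0,0],[0,0,0,-1,0,0,0],[0,0,0,-2.2,0,0,0],[0,0,0,-3.8,0,0,0],[0,0,0,-5,0,0,0],[0,0,0,-5.2,0,0,0],[0,0,0,-5.2,0,0,0],[0,0,0,-5.2,0,0,0]]]}}

```text
time: 23.75
ee_pos: [0.5623, -0.0315, 0.2581]
eef_rot: [0.834, -0.552, -0.0, 0.0]
ft_force: [0.5, -0.5, -1.0]
width: 0.0873
```

Run:
```python
from br import *
i=r.camera_info("wrist"); w=r.camera("wrist"); cv2.imwrite("pics/w12.png",w); crop(w,250,90,140,230,3,"w12c"); crop(r.camera("side"),235,120,140,110,5,"s12c"); crop(r.camera("scene"),270,200,140,110,5,"c12c")
s=r.read_state(); print(s['ee_pos'],s['ft_force'])
c,y=np.array([.5625,-.0316]),.4
u=np.array([np.cos(y),np.sin(y)]); n=np.array([-u[1],u[0]])
P=[[*(c+.044*a*u+.0205*b*n),.163] for a,b in [(1,1),(1,-1),(-1,-1),(-1,1)]]
print(proj(i,P).round(1)); print(check(i))
```

```text
[ 0.56247816 -0.03151308  0.25832083] [ 0.03123569  0.4377917  -0.47159701]
[[291.7 187.2]
 [346.2 187.3]
 [343.4 293.4]
 [294.  293.3]]
[[341.1 293.4]
 [295.9 293.3]
 [345.4 115.1]
 [292.3 115. ]
 [318.5 282.6]
 [318.8 129.6]]
```

View pics/w12c.png

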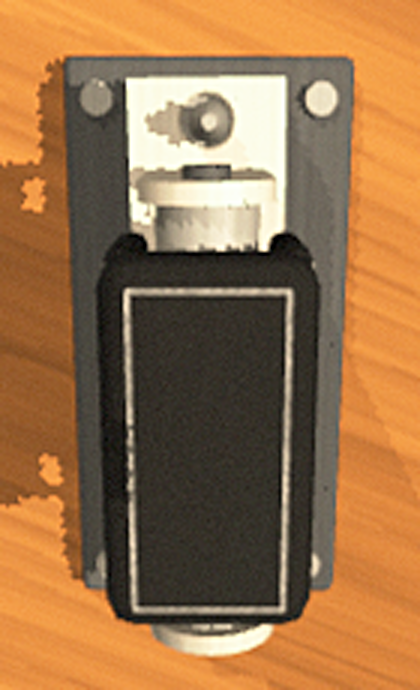

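View pics/s12c.png

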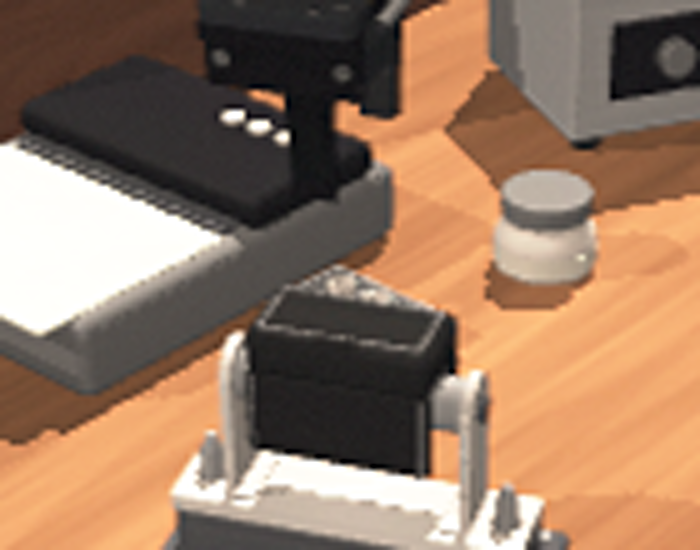

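View pics/c12c.png

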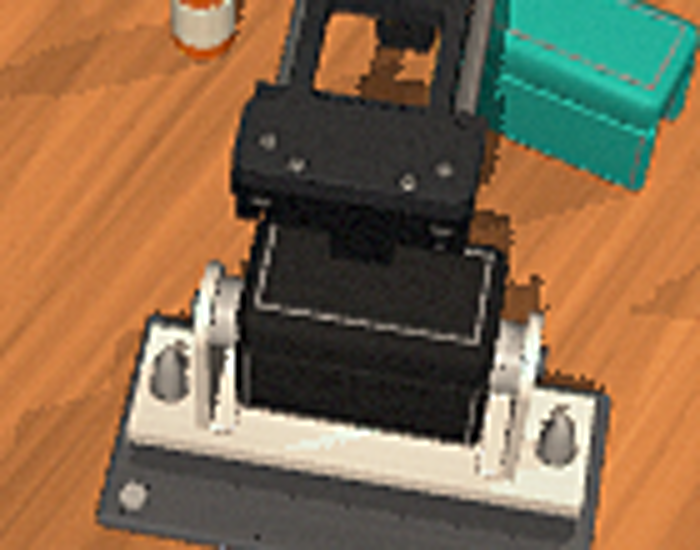

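The pad's stitching lies within about 1 to 4 px of the seated prediction and is centred between the uprights. The gripper is open and well clear, so I'm handing in.

Run:
```python
from bench import r
print(r.close_job())
```

```text
the job is handed in; nothing more can be done
None
```

I put the wrist rest back together and handed it in after about 24 s of the 72 s allowed. The silver bridge is on the foot and the black saddle pad is over its bar. The hand-in gives no verdict, so the results below are from my own checks.

- **Bridge:** I lowered it level over both pins and felt only a few newtons of contact at the expected height. After release, the side view showed it flush, with both pins through the holes. The wrist view put the plate corners within about 1 px of where they should be.
- **Pad:** I lowered it slowly until it met the bar at about 6 N, at the expected height, then let go. In the last wrist picture it is centred between the uprights to about 1 px (roughly 0.5 mm). One edge of its top stitching measured up to 4 px off prediction, more than I'd expect from reading error. The pad's centre, line and height still agreed with a fully seated pad.
- **Robot and bystanders:** The gripper ended open and about 95 mm above the fingers' seated position, touching nothing. I saw no bystander or look-alike moved in the pictures, but I did not measure their positions again at the end.

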